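Square the firebrick up in the corner of the soldering board

ROBOT

A 6-joint arm with a two-finger parallel gripper is mounted at the origin on the work surface. World frame = base frame: x ahead of the robot, y to its left, z up, the work surface at z = 0. Lengths are in m, angles in rad, forces in N, time in s.
With the tool pointing down it reaches from about 0.375 to 0.9 m from the base axis. Payload 3.1 kg.
Tool frame: the origin (TCP) lies at the very end of the fingers, on their centre line; the grasp point (between the pads) lies 19 mm behind it; z points along the fingers, y is the direction in which the jaws open and shut (so a half turn about z gives the same grasp; the last joint's range is limited). The gripper opens to 87 mm and grips with 3 to 60 N. Pads are 19 mm wide; open, the fingers measure 117 mm over their backs; the gripper's body (75 mm by 190 mm) begins 51 mm behind the grasp point.
Start: joints at [-0.178, 0.527, 1.433, -0, 1.181, -0.178], TCP at [0.625, 0, 0.223] pointing down, gripper open.
Joint ranges: [-3.08, 3.08], [-0.75, 2.2], [0.22, 2.44], [-1.43, 4.57], [0, 2.65], [-2.85, 2.85]. Speed limits (rad/s): [2.79, 2.79, 3.14, 3.14, 3.14, 3.14].

INTERFACE

Orientations are given as a unit quaternion [x, y, z, w].
In Python, from rig import robot gives the robot as it stands. The module is installed in compiled form; this text tells all that it offers.
- The arm moves only by the tool send_rows, never from a script. Its argument "deltas" is a list of rows, each an object of numbers: "tx", "ty", "tz": the shift along the tool's x, y, z in cm; "rx", "ry", "rz": the turn, a rotation vector about the tool's x, y, z in rad. A call has 1 to 5 rows; each row is the pose to reach, as a shift and turn from the pose commanded when the call began, along the tool's axes at that moment; what a row does not reach only later rows make up. A row lasts 1/12 s, in which the tool goes at most 41.7 mm and 7.16 degrees, less where a joint would pass 70% of its speed; a pose out of reach is approached as far as the arm can. A call with a gripper value outside its range is refused whole. "claw" is the finger opening in cm, from 0 to 8.7, set as the call begins (left out, the last holds). The fingers move at their own pace and stop on an object; "squeeze" is the grip in N (left out, the last holds). Time passes only in rows, so rows that repeat a pose let the fingers close. It gives the time, the measured TCP pose, the force and the opening at its end, in the units of the state.
- robot.get_obs(): the state, without advancing time (a new reading comes with each control period).
- robot.camera(name): name is "scene" or "side" or "wrist"; returns a dict with "color" (400x640x3 uint8, red, green, blue), "z_map" (400x640 float32, m along the optical axis (not along the pixel's ray), 0 where there is no reading), "intrinsics" (3x3 intrinsics, pixels), "R" (3x3) and "t" (3): a world point X has camera coordinates R X + t; the wrist camera has in their place "tool_from_camera" (4x4, takes a point from camera to tool coordinates, whose origin is the TCP and whose axes are the flange's). Camera axes: x right, y down, z forward; pixel columns grow to the right and rows downward; lengths in m; the calibration is good to about 2 mm. A picture is of the moment at which its call begins: read the wrist's pose just before it.
- robot.hand_in(): hands the job in, once; it reports no verdict.
Trained networks look in the newest picture that a camera, given by its name, has taken for a name from the list of things; names that differ only in an ending like _2 or _b are one class to them, and where a whole thing is asked for, a point or a joint stands for the part that bears it (a point fixed in the world has none). Each returns a list of dicts, best first, with "p" (0 to 1); they miss things now and then, are a little off and sometimes report something else, mostly with a low value. They report only what shows in the picture. A call takes as long as a camera call. They do not tell look-alikes from the thing itself.
- robot.outline_of(label, camera): "pixels" (400x640 bool, what is visible of it) and "xy" ([column, row] in pixels, amid what is visible of it).
- robot.tip_of(label, camera): "xy" ([column, row] in pixels: a listed point, or the origin of a listed thing).
The state is a dict: "time": time; "q": joint angles; "joint_velocities": joint speeds; "joint_torque": joint torques, N m; "position": TCP position; "tool_rot": TCP orientation; "ft_force": force on the tool from outside, world axes, zero at the start; "moment": the same for the moment, N m; "grip_width": finger opening in m.
Only numpy, scipy, OpenCV 4.12 (cv2) and the standard library are available. Lean on these libraries where they do the work, as an engineer would, in place of code of your own. Each camera call takes 0.05 s, during which the arm holds its last target.

TASK

Push the firebrick along the soldering board with the fingers until it lies flush against the long steel fence at the back and its end touches the steel stop block, so that it sits in the corner between the two. Only push it: do not lift or tip it. The silver strip lying on the brick must stay where it lies on it and must not be touched; leave everything else where it is.

Things in the scene. Friction and masses are not known exactly. Their poses are not given: they have to be found in the camera images.
- board: fixed pale ceramic soldering board, 300 (x) x 500 (y) x 8 mm thick, lying on the table. Origin: centre of its underside, at table height. Along its far (+x) edge runs the dark steel fence, 500 mm long in y, 12 mm thick, its top 42 mm above the table; the fence's near face, against which the brick goes, lies in the plane x = +125 mm of the board's frame. The board's position and yaw vary a little
- stop: fixed dark steel stop block with two screw heads on top, standing on the board near the fence, 70 (x) x 24 (y) x 34 mm high, axes parallel to the board's; origin at the centre of its underside. It stands near the board's left (+y) or right (-y) end, with the jar near the other end; the brick belongs against its 70 mm long face that looks to the middle of the board
- brick: loose firebrick of dull red-brown fired clay, 95 (x) x 150 (y) x 50 mm high, about 0.5 kg, standing on the board between the stop block and the jar; slides on the board when pushed with roughly 2 to 7 N. Origin: centre of its underside. Turned up to 0.35 rad from the board's axes at the start; its own +x face (150 mm long) goes against the fence, its end face (95 mm) towards the stop against the stop
- strip: loose, slightly bent strip of silver, about 95 mm long, 9 mm wide and 4 mm thick, lying flat and lengthwise on top of the brick near its middle. Origin: middle of its underside. Not to be touched
- jar: bystander: small closed amber glass jar with a white cap, 44 mm across, 52 mm high, on the board near the end that has no stop block. Origin: centre of its underside
- charcoal: bystander: black charcoal block 60 x 45 x 30 mm high on a front corner of the board. Origin: centre of its underside
- bangle: bystander: silver bangle lying flat on the other front corner of the board, 64 mm across, 9 mm high. Origin: centre of its underside
- bowl: bystander: pink bowl 120 mm across, 40 mm high, on the table to the left. Origin: centre of its underside
- hammer: bystander: hammer lying on the table to the right. Origin: underside, near its middle
- tweezers: bystander: steel tweezers, 160 mm long, lying on the table near the robot on the left. Origin: underside, near the middle
- mandrel_block: bystander: small steel stake with a round 60 mm foot, 60 mm high, on the table to the right. Origin: centre of its underside
Things that resemble listed ones, but are neither listed nor needed, are in the scene too. What is shaped like the brick but white or yellow is not meant.

How it is judged:
At the end, for the whole second after the job is handed in: Brick flat on the board and at rest, back face within 4 mm of the fence and 0.03 rad of parallel, end within 4 mm of the stop block on the board-middle side; strip on top of it, within 30 mm of its middle; every bystander within 20 mm of its start (x of brick in the frame of board between 0.0735 and 0.0805 m and angle between the x axis of brick and the x axis of board, either way round below 0.03 rad and (y of brick in the frame of stop between -0.091 and -0.084 m or y of brick in the frame of stop between 0.084 and 0.091 m) and y of brick in the frame of board between -0.15 and 0.15 m and height (world z) of brick below 0.012 m and angle between brick's own z axis and vertical below 0.05 rad and linear speed of each of brick, strip below 0.01 m/s and height (world z) of strip above 0.053 m and horizontal distance between strip and brick below 0.03 m and distance of each of jar, charcoal, bangle, bowl, hammer, tweezers, mandrel_block from where it was at the start of the episode below 0.02 m); the robot touches nothing.
It fails at once if the brick is lifted or tipped (height (world z) of brick above 0.022 m or angle between brick's own z axis and vertical above 0.15 rad).
It fails at once if the silver strip is touched by the robot (contact force between any of the fingers, the arm and strip above 0.2 N).
It fails at once if the silver strip slides out of place or falls off the brick (horizontal distance between strip and brick above 0.03 m or height (world z) of strip below 0.05 m).
It fails at once if a bystander is moved more than 20 mm (distance of any of jar, charcoal, bangle, bowl, hammer, tweezers, mandrel_block from where it was at the start of the episode above 0.02 m).
It also fails if it takes over 51 s, if anything falls off the work surface, if the arm or the gripper's body presses on something with over 40 N, if the wrist force passes 120 N, or if a joint passes its speed limit or range.

## Working session

There is one attempt and no reset: what is moved stays moved. The work goes in short steps, Python scripts to look and compute and a tool call to move; the robot and the scene stay as the last step left them, time stands still between calls to the robot, and variables do not carry over. Pictures are saved under pics/ and viewed, and the job is handed in when it is done.

Besides the shell and the picture viewer there is one more tool, called after "Emit:" by a JSON object that holds its "op" and its "data", one argument or row to a line. send_rows: Moves the arm, as the interface text tells. Its arguments: {"type":"object","properties":{"deltas":{"type":"array","items":{"type":"object","properties":{"tx":{"type":"number"},"ty":{"type":"number"},"tz":{"type":"number"},"rx":{"type":"number"},"ry":{"type":"number"},"rz":{"type":"number"}}}},"claw":{"type":"number"},"squeeze":{"type":"number"}},"required":["deltas"]}

```bash
mkdir -p pics; cat > h.py <<'E'
from rig import robot
import numpy as np, cv2
def save(n,im): cv2.imwrite('pics/'+n,cv2.cvtColor(im,cv2.COLOR_RGB2BGR))
def cloud(c):
    z=c['z_map'];K=c['intrinsics'];v,u=np.mgrid[:z.shape[0],:z.shape[1]]
    P=np.stack([(u-K[0,2])/K[0,0]*z,(v-K[1,2])/K[1,1]*z,z],-1)
    W=(P-c['t'])@c['R']
    W[z==0]=np.nan
    return W
E
python3 - <<'E'
from h import *
o=robot.get_obs();print({k:np.round(v,3) for k,v in o.items()})
for n in('scene','side'):
    c=robot.camera(n);save(n+'0.png',c['color']);W=cloud(c)
    np.savez(n+'0.npz',W=W,color=c['color'],K=c['intrinsics'],R=c['R'],t=c['t'])
    for l in('board','stop','brick','strip','jar','charcoal','bangle'):
        for r in robot.outline_of(l,n)[:3]:
            m=r['pixels'];print(n,l,round(r['p'],2),np.round(r['xy']),m.sum(),np.round(np.nanmedian(W[m],0),3))
E
```

```text
{'time': np.float64(0.0), 'q': array([-0.179,  0.528,  1.434, -0.   ,  1.181, -0.179]), 'joint_velocities': array([-0.   , -0.001,  0.001,  0.   ,  0.   , -0.001]), 'joint_torque': array([-1.0000e-03, -4.4005e+01, -1.7659e+01,  6.3000e-02,  5.8000e-02,
       -0.0000e+00]), 'position': array([0.624, 0.   , 0.222]), 'tool_rot': array([ 0.707,  0.707, -0.001, -0.001]), 'ft_force': array([-0.97 , -0.194,  0.207]), 'moment': array([-0.045, -0.039, -0.033]), 'grip_width': np.float64(0.087)}
scene board 0.87 [312. 273.] 14370 [ 0.599 -0.112  0.009]
scene stop 0.6 [266. 315.] 355 [ 0.609 -0.27   0.041]
scene brick 0.64 [327. 253.] 2234 [ 0.575 -0.049  0.058]
scene brick 0.63 [185. 233.] 2280 [ 0.285 -0.292  0.05 ]
scene brick 0.62 [457. 211.] 2135 [0.694 0.307 0.049]
scene strip 0.56 [332. 242.] 157 [ 0.559 -0.028  0.062]
scene charcoal 0.74 [239. 258.] 524 [ 0.44  -0.236  0.037]
side board 0.78 [279. 216.] 9527 [0.558 0.046 0.008]
side stop 0.59 [293. 152.] 225 [ 0.604 -0.258  0.032]
side brick 0.89 [287. 190.] 1569 [0.557 0.001 0.057]
side brick 0.81 [394. 156.] 1314 [ 0.273 -0.257  0.048]
side brick 0.76 [190. 280.] 3551 [0.678 0.344 0.049]
side jar 0.79 [233. 230.] 388 [0.65  0.16  0.047]
side charcoal 0.7 [344. 160.] 282 [ 0.431 -0.216  0.035]
side bangle 0.75 [298. 259.] 55 [0.476 0.199 0.015]
```

View pics/scene0.png

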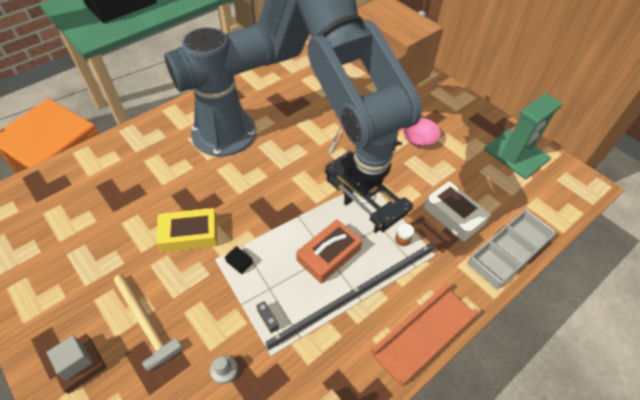

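View pics/side0.png

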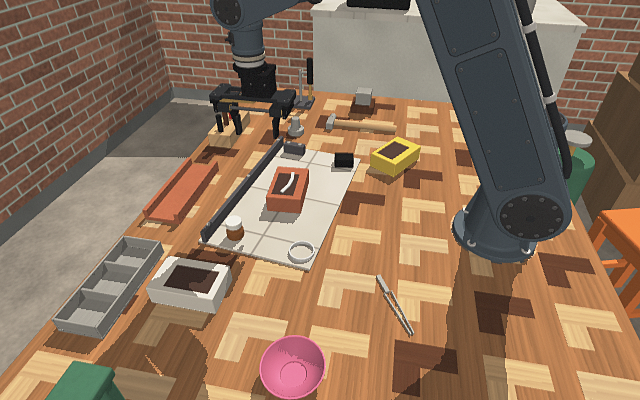

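```bash
python3 - <<'E'
from h import *
from scipy.spatial.transform import Rotation as Ro
o=robot.get_obs();c=robot.camera('wrist')
T=np.eye(4);T[:3,:3]=Ro.from_quat(o['tool_rot']).as_matrix();T[:3,3]=o['position'];T=T@c['tool_from_camera']
print(np.round(c['tool_from_camera'],3))
Ri=T[:3,:3].T;c['R']=Ri;c['t']=-Ri@T[:3,3]
W=cloud(c);np.savez('wrist0.npz',W=W,color=c['color'])
save('wrist0.png',c['color'])
for l in('board','stop','brick','strip','jar'):
    for r in robot.outline_of(l,'wrist')[:3]:
        m=r['pixels'];print(l,round(r['p'],2),np.round(r['xy']),m.sum(),np.round(np.nanmedian(W[m],0),3))
a=np.load('scene0.npz')['color'][190:360,210:460];b=np.load('side0.npz')['color'][120:280,190:380]
save('crop0.png',np.vstack([cv2.resize(a,(440,299)),cv2.resize(b,(440,299))]))
E
```

```text
[[ 0.001 -0.962 -0.274  0.074]
 [ 1.     0.     0.001  0.   ]
 [-0.001 -0.274  0.962 -0.161]
 [ 0.     0.     0.     1.   ]]
board 0.68 [285. 116.] 56171 [0.587 0.067 0.007]
brick 0.91 [270. 197.] 8989 [ 0.573 -0.018  0.057]
strip 0.83 [261. 207.] 685 [ 0.562 -0.03   0.061]
jar 0.94 [345.  35.] 1795 [0.655 0.144 0.058]
```

View pics/wrist0.png

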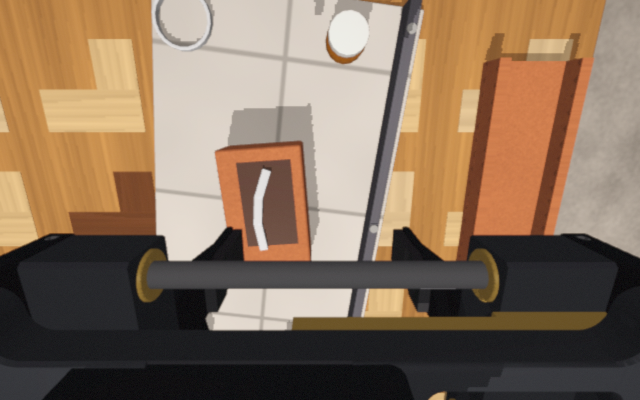

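View pics/crop0.png

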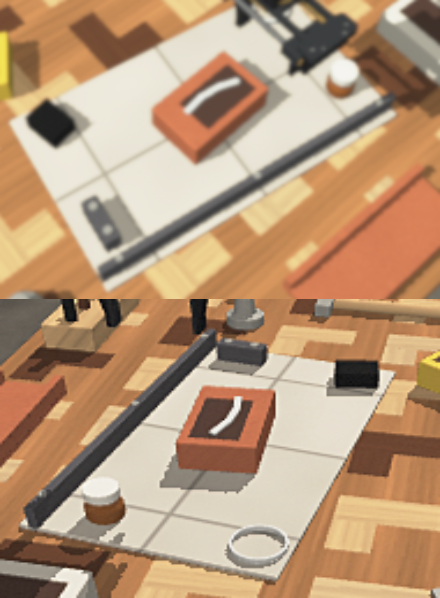

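```bash
cat > fit.py <<'E'
from h import *
def rect(p):
    (c,s,a)=cv2.minAreaRect(p.astype(np.float32)*1000); 
    if s[0]>s[1]: s=s[::-1];a+=90
    a=(a+90)%180-90
    return np.round(c,1),np.round(s,1),round(np.radians(a),4)  # a: direction of short side
def analyse(W,n):
    z=W[...,2];x=W[...,0];y=W[...,1]
    for nm,lo,hi in(('fence/stop',.036,.048),('brick',.053,.066)):
        m=((z>lo)&(z<hi)&(x>.38)&(x<.85)&(y>-.42)&(y<.28)).astype(np.uint8)
        k,l,st,_=cv2.connectedComponentsWithStats(m)
        for i in range(1,k):
            if st[i,4]>60: 
                p=W[l==i]; print(n,nm,st[i,4],*rect(p[:,:2]),'z',np.round(np.median(p[:,2]),4))
E
python3 - <<'E'
from fit import *
for n in('scene','side','wrist'): analyse(np.load(n+'0.npz')['W'],n)
E
```

```text
scene fence/stop 81 [664.3 277.8] [  4.2 101.4] -1.5706 z 0.042
scene fence/stop 143 [597.7 -57. ] [ 79.2 174.2] -0.5026 z 0.0418
scene fence/stop 1048 [692.  -61.8] [ 14.2 501.2] -0.1249 z 0.0417
scene fence/stop 312 [ 434.1 -233. ] [44.6 60.6] -1.3869 z 0.0385
scene fence/stop 70 [818.3 244.3] [33.8 61.6] 0.7201 z 0.0391
scene fence/stop 296 [ 605.9 -267.3] [24.3 70.1] 1.4508 z 0.0419
scene brick 1877 [563.8 -38.2] [ 97.  151.3] 0.0697 z 0.0584
scene brick 167 [654.4 147.2] [39.  39.1] 1.2189 z 0.0596
scene brick 110 [ 638.9 -409.9] [19.8 29.3] -1.5478 z 0.0598
side fence/stop 559 [692.4 -62.3] [ 15.4 500. ] -0.1258 z 0.0413
side fence/stop 102 [ 606.5 -266.1] [25.5 72.1] 1.465 z 0.0414
side fence/stop 129 [ 432.7 -231.8] [50.1 57.2] -1.4028 z 0.038
side fence/stop 129 [550.4  29.7] [ 42.4 104.9] -1.0551 z 0.0424
side fence/stop 76 [818.3 246.1] [32.6 60.8] 0.6722 z 0.0388
side brick 1104 [563.8 -36.7] [ 94.8 154.5] 0.0702 z 0.0579
side brick 167 [655.3 149.3] [37.4 40.9] 0.8535 z 0.0594
wrist fence/stop 2987 [706.9  36.3] [ 12.7 292.5] -0.1246 z 0.0408
wrist fence/stop 274 [ 681.2 -168.5] [12.  45.2] -0.1266 z 0.0408
wrist brick 1462 [656.4 147.3] [39.2 39.4] 1.2985 z 0.0586
wrist brick 8992 [565.7 -32.6] [ 95.1 139.6] 0.0699 z 0.0569
```

The red-brown brick carrying the strip, at scene (328,250) and side (287,190), is the target. The similar shapes are yellow at scene (186,232) and white at scene (457,211), so neither of those is meant. The crop shows the stop at the −y end and the jar at the +y end. First I'll turn the tool and go behind the brick.

Emit:
{"op": "send_rows", "data": {
  "deltas": [
    {"rz": -0.6, "tx": -2.95, "ty": -15.1},
    {"rz": -0.6, "tx": -2.95, "ty": -15.1},
    {"rz": -0.6, "tx": -2.95, "ty": -15.1},
    {"rz": -0.6, "tx": -2.95, "ty": -15.1},
    {"rz": -0.6, "tx": -2.95, "ty": -15.1}
  ]
}}

```text
schema error: expected keys tx, ty, tz, rx, ry, rz
```

Emit:
{"op": "send_rows", "data": {
  "deltas": [
    {"rz": -0.6},
    {"rz": -0.6},
    {"rz": -0.6},
    {"rz": -0.6},
    {"rz": -0.6}
  ]
}}

```text
schema error: expected keys tx, ty, tz, rx, ry, rz
```

Emit:
{"op": "send_rows", "data": {
  "deltas": [
    {"rz": -0.245},
    {"rz": -0.245},
    {"rz": -0.245},
    {"rz": -0.245}
  ]
}}

```text
schema error: expected keys tx, ty, tz, rx, ry, rz
```

Emit:
{"op": "send_rows", "data": {
  "deltas": [
    {"tx": -2.95, "ty": -15.1, "tz": 0, "rx": 0, "ry": 0, "rz": -0.6},
    {"tx": -2.95, "ty": -15.1, "tz": 0, "rx": 0, "ry": 0, "rz": -0.6},
    {"tx": -2.95, "ty": -15.1, "tz": 0, "rx": 0, "ry": 0, "rz": -0.6},
    {"tx": -2.95, "ty": -15.1, "tz": 0, "rx": 0, "ry": 0, "rz": -0.6},
    {"tx": -2.95, "ty": -15.1, "tz": 0, "rx": 0, "ry": 0, "rz": -0.6}
  ]
}}

```text
time: 1.52
position: [0.4663, -0.0286, 0.2218]
tool_rot: [0.464, 0.886, -0.001, -0.004]
ft_force: [-0.0, 0.9, -0.1]
grip_width: 0.0869
```

Emit:
{"op": "send_rows", "data": {
  "deltas": [
    {"tx": 0, "ty": 0, "tz": 0, "rx": 0, "ry": 0, "rz": -0.6},
    {"tx": 0, "ty": 0, "tz": 0, "rx": 0, "ry": 0, "rz": -0.6},
    {"tx": 0, "ty": 0, "tz": 0, "rx": 0, "ry": 0, "rz": -0.6},
    {"tx": 0, "ty": 0, "tz": 0, "rx": 0, "ry": 0, "rz": -0.6},
    {"tx": 0, "ty": 0, "tz": 0, "rx": 0, "ry": 0, "rz": -0.6}
  ]
}}

```text
time: 1.93
position: [0.4741, -0.0295, 0.2228]
tool_rot: [0.182, 0.983, -0.0, 0.0]
ft_force: [-0.0, 1.1, -0.8]
grip_width: 0.087
```

Emit:
{"op": "send_rows", "data": {
  "deltas": [
    {"tx": 0, "ty": 0, "tz": 0, "rx": 0, "ry": 0, "rz": -0.245},
    {"tx": 0, "ty": 0, "tz": 0, "rx": 0, "ry": 0, "rz": -0.245},
    {"tx": 0, "ty": 0, "tz": 0, "rx": 0, "ry": 0, "rz": -0.245},
    {"tx": 0, "ty": 0, "tz": 0, "rx": 0, "ry": 0, "rz": -0.245}
  ]
}}

```text
time: 2.27
position: [0.474, -0.0295, 0.2227]
tool_rot: [0.064, 0.998, 0.0, 0.0]
ft_force: [0.1, 0.1, 0.4]
grip_width: 0.0872
```

```bash
cat >> h.py <<'E'
from scipy.spatial.transform import Rotation as Ro
u=np.array([.9922,-.1247]);v=np.array([.1247,.9922]);B=np.array([.5621,-.0457])
def tool():
    o=robot.get_obs();p=o['position'];R=Ro.from_quat(o['tool_rot']).as_matrix();d=p[:2]-B
    print('t',round(o['time'],2),'pos',np.round(p,4),'board mm',np.round([d@u*1000,d@v*1000],1),'yaw tool-y',round(np.arctan2(R[1,1],R[0,1]),3),'zax',np.round(R[:,2],3),'F board',np.round([o['ft_force'][:2]@u,o['ft_force'][:2]@v,o['ft_force'][2]],2),'grip',round(o['grip_width'],4))
E
python3 -c "
from h import *
tool()"
```

```text
t 2.27 pos [ 0.474  -0.0295  0.2227] board mm [-89.4   5.1] yaw tool-y 1.442 zax [ 0.  0. -1.] F board [0.1  0.11 0.36] grip 0.0872
```

Emit:
{"op": "send_rows", "data": {
  "deltas": [
    {"tx": 0, "ty": 0, "tz": 4, "rx": 0, "ry": 0, "rz": 0},
    {"tx": 0, "ty": 0, "tz": 8, "rx": 0, "ry": 0, "rz": 0},
    {"tx": 0, "ty": 0, "tz": 12, "rx": 0, "ry": 0, "rz": 0},
    {"tx": 0, "ty": 0, "tz": 15, "rx": 0, "ry": 0, "rz": 0},
    {"tx": 0, "ty": 0, "tz": 16, "rx": 0, "ry": 0, "rz": 0}
  ]
}}

```text
time: 2.68
position: [0.4716, -0.0288, 0.0588]
tool_rot: [0.065, 0.998, 0.001, -0.003]
ft_force: [-0.7, 0.1, -0.1]
grip_width: 0.0867
```

Emit:
{"op": "send_rows", "data": {
  "deltas": [
    {"tx": 0, "ty": 0, "tz": 1, "rx": 0, "ry": 0, "rz": 0},
    {"tx": 0, "ty": 0, "tz": 2, "rx": 0, "ry": 0, "rz": 0},
    {"tx": 0, "ty": 0, "tz": 3, "rx": 0, "ry": 0, "rz": 0},
    {"tx": 0, "ty": 0, "tz": 4, "rx": 0, "ry": 0, "rz": 0},
    {"tx": 0, "ty": 0, "tz": 4.2, "rx": 0, "ry": 0, "rz": 0}
  ]
}}

```text
time: 3.1
position: [0.4736, -0.0294, 0.0194]
tool_rot: [0.063, 0.998, 0.0, -0.001]
ft_force: [-0.1, -0.2, -0.7]
grip_width: 0.0868
```

```bash
python3 -c "
from h import *
tool()
c=robot.camera('side');save('side1.png',cv2.resize(c['color'][110:290,180:400],(800,655))[:600])"
```

```text
t 3.1 pos [ 0.4736 -0.0294  0.0194] board mm [-89.8   5.2] yaw tool-y 1.444 zax [-0.001  0.    -1.   ] F board [-0.04 -0.21 -0.65] grip 0.0868
```

View pics/side1.png

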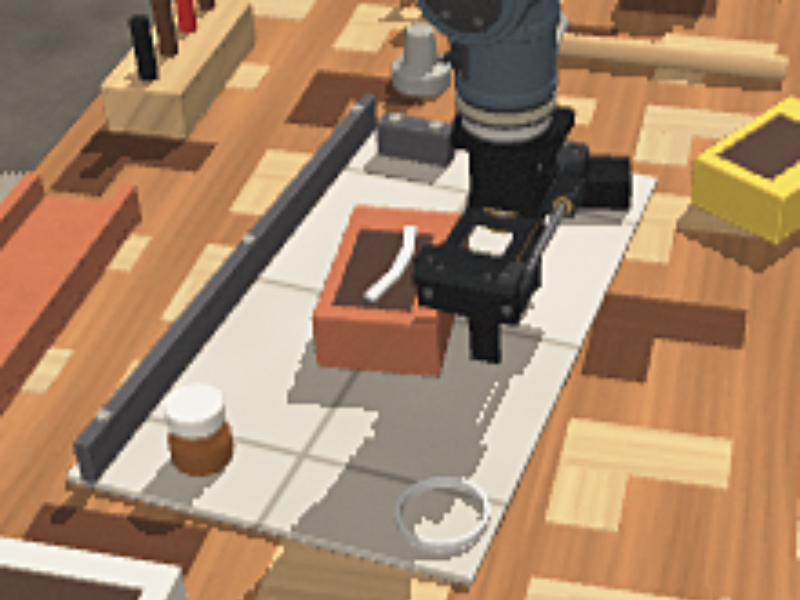

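Emit:
{"op": "send_rows", "data": {
  "deltas": [
    {"tx": -0.5, "ty": 0, "tz": 0, "rx": 0, "ry": 0, "rz": 0},
    {"tx": -1.0, "ty": 0, "tz": 0, "rx": 0, "ry": 0, "rz": 0},
    {"tx": -1.5, "ty": 0, "tz": 0, "rx": 0, "ry": 0, "rz": 0},
    {"tx": -1.8, "ty": 0, "tz": 0, "rx": 0, "ry": 0, "rz": 0},
    {"tx": -2.1, "ty": 0, "tz": 0, "rx": 0, "ry": 0, "rz": 0}
  ]
}}

```text
time: 3.57
position: [0.4958, -0.0323, 0.021]
tool_rot: [0.063, 0.998, -0.0, 0.001]
ft_force: [-1.4, 1.1, 1.1]
grip_width: 0.0871
```

Emit:
{"op": "send_rows", "data": {
  "deltas": [
    {"tx": -0.3, "ty": 0, "tz": 0, "rx": 0, "ry": 0, "rz": 0},
    {"tx": -0.6, "ty": 0, "tz": 0, "rx": 0, "ry": 0, "rz": 0},
    {"tx": -0.9, "ty": 0, "tz": 0, "rx": 0, "ry": 0, "rz": 0},
    {"tx": -1.2, "ty": 0, "tz": 0, "rx": 0, "ry": 0, "rz": 0},
    {"tx": -1.5, "ty": 0, "tz": 0, "rx": 0, "ry": 0, "rz": 0}
  ]
}}

```text
time: 3.98
position: [0.5097, -0.0339, 0.0205]
tool_rot: [0.063, 0.998, 0.0, -0.0]
ft_force: [-1.5, 1.2, -0.6]
grip_width: 0.087
```

Emit:
{"op": "send_rows", "data": {
  "deltas": [
    {"tx": -0.4, "ty": 0, "tz": 0, "rx": 0, "ry": 0, "rz": 0},
    {"tx": -0.8, "ty": 0, "tz": 0, "rx": 0, "ry": 0, "rz": 0},
    {"tx": -1.2, "ty": 0, "tz": 0, "rx": 0, "ry": 0, "rz": 0},
    {"tx": -1.6, "ty": 0, "tz": 0, "rx": 0, "ry": 0, "rz": 0},
    {"tx": -2.0, "ty": 0, "tz": 0, "rx": 0, "ry": 0, "rz": 0}
  ]
}}

```text
time: 4.4
position: [0.5296, -0.0365, 0.0205]
tool_rot: [0.063, 0.998, 0.0, -0.0]
ft_force: [-2.4, 0.1, 1.3]
grip_width: 0.0871
```

```bash
cat >> fit.py <<'E'
def pics(tag,cams=('scene','side')):
    tool()
    for n in cams:
        c=robot.camera(n);W=cloud(c);z=W[...,2];d=W[...,:2]-B;bx=d@u;by=d@v
        cc=c['color'][110:290,180:400] if n=='side' else c['color'][190:360,210:460]
        save(n+tag+'.png',cv2.resize(cc,None,fx=3,fy=3,interpolation=cv2.INTER_CUBIC))
        m=((z>.053)&(z<.061)&(bx>-.12)&(bx<.126)&(by>-.21)&(by<.15)).astype(np.uint8)
        k,l,st,_=cv2.connectedComponentsWithStats(m)
        hsv=cv2.cvtColor(c['color'],cv2.COLOR_RGB2HSV)
        for i in range(1,k):
            if st[i,4]>80:
                q=l==i;p=np.stack([bx[q],by[q]],-1);print(n,st[i,4],*rect(p),'minmax',np.round([p.min(0)*1000,p.max(0)*1000],1).tolist())
        for r in robot.outline_of('strip',n)[:1]:
            q=r['pixels'];print(' strip',round(r['p'],2),np.round([np.nanmedian(bx[q])*1e3,np.nanmedian(by[q])*1e3],1),np.round(np.nanmedian(z[q]),4))
E
python3 -c "
from fit import *
pics('2')"
```

```text
t 4.4 pos [ 0.5296 -0.0365  0.0205] board mm [-33.4   5. ] yaw tool-y 1.445 zax [-0.001  0.    -1.   ] F board [-2.35 -0.23  1.3 ] grip 0.0871
scene 1700 [23.9  0.5] [ 98.2 151.2] 0.0013 minmax [[-25.2, -75.1], [73.1, 76.1]]
 strip 0.55 [19.4  6.8] 0.062
side 498 [15.3  1.8] [116.3 153.9] 0.0019 minmax [[-43.0, -75.1], [73.4, 78.8]]
```

View pics/side2.png

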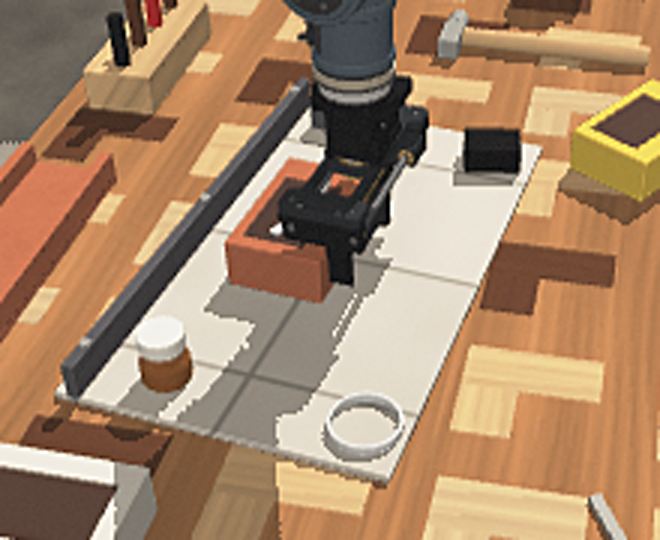

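The brick is now square to the board, and its front edge is 52 mm short of the fence. The strip hasn't moved on it, so I'll continue to the fence and slow down near it.

Emit:
{"op": "send_rows", "data": {
  "deltas": [
    {"tx": -0.4, "ty": 0, "tz": 0, "rx": 0, "ry": 0, "rz": 0},
    {"tx": -0.9, "ty": 0, "tz": 0, "rx": 0, "ry": 0, "rz": 0},
    {"tx": -1.4, "ty": 0, "tz": 0, "rx": 0, "ry": 0, "rz": 0},
    {"tx": -1.9, "ty": 0, "tz": 0, "rx": 0, "ry": 0, "rz": 0},
    {"tx": -2.4, "ty": 0, "tz": 0, "rx": 0, "ry": 0, "rz": 0}
  ]
}}

```text
time: 5.02
position: [0.5539, -0.0396, 0.0205]
tool_rot: [0.063, 0.998, 0.0, -0.0]
ft_force: [-2.5, -0.3, 0.7]
grip_width: 0.0871
```

Emit:
{"op": "send_rows", "data": {
  "deltas": [
    {"tx": -0.5, "ty": 0, "tz": 0, "rx": 0, "ry": 0, "rz": 0},
    {"tx": -1.0, "ty": 0, "tz": 0, "rx": 0, "ry": 0, "rz": 0},
    {"tx": -1.5, "ty": 0, "tz": 0, "rx": 0, "ry": 0, "rz": 0},
    {"tx": -1.9, "ty": 0, "tz": 0, "rx": 0, "ry": 0, "rz": 0},
    {"tx": -2.2, "ty": 0, "tz": 0, "rx": 0, "ry": 0, "rz": 0}
  ]
}}

```text
time: 5.43
position: [0.5759, -0.0424, 0.0205]
tool_rot: [0.063, 0.998, -0.0, 0.0]
ft_force: [-1.4, 0.4, 0.5]
grip_width: 0.0871
```

Emit:
{"op": "send_rows", "data": {
  "deltas": [
    {"tx": -0.1, "ty": 0, "tz": 0, "rx": 0, "ry": 0, "rz": 0},
    {"tx": -0.2, "ty": 0, "tz": 0, "rx": 0, "ry": 0, "rz": 0},
    {"tx": -0.3, "ty": 0, "tz": 0, "rx": 0, "ry": 0, "rz": 0},
    {"tx": -0.4, "ty": 0, "tz": 0, "rx": 0, "ry": 0, "rz": 0},
    {"tx": -0.5, "ty": 0, "tz": 0, "rx": 0, "ry": 0, "rz": 0}
  ]
}}

```text
time: 5.85
position: [0.5801, -0.0428, 0.0205]
tool_rot: [0.063, 0.998, 0.0, -0.0]
ft_force: [-1.7, -0.3, 0.6]
grip_width: 0.087
```

```bash
python3 -c "
from fit import *
pics('3')"
```

```text
t 5.85 pos [ 0.5801 -0.0428  0.0205] board mm [17.5  5.1] yaw tool-y 1.445 zax [-0.  0. -1.] F board [-1.6  -0.53  0.58] grip 0.087
scene 1792 [75.6  0.3] [ 95.9 151.9] 0.0229 minmax [[26.6, -75.9], [123.0, 76.1]]
 strip 0.72 [70.   4.1] 0.0617
side 428 [65.   2.3] [117.3 150.8] 0.0026 minmax [[6.2, -73.0], [123.6, 77.7]]
 strip 0.52 [ 60.8 214. ] 0.0455
```

Force is still just sliding friction, about 2 N, so the brick has a few mm left to go. I'll creep forward until the force rises.

Emit:
{"op": "send_rows", "data": {
  "deltas": [
    {"tx": -0.08, "ty": 0, "tz": 0, "rx": 0, "ry": 0, "rz": 0},
    {"tx": -0.16, "ty": 0, "tz": 0, "rx": 0, "ry": 0, "rz": 0},
    {"tx": -0.22, "ty": 0, "tz": 0, "rx": 0, "ry": 0, "rz": 0}
  ]
}}

```text
time: 6.3
position: [0.5822, -0.0431, 0.0206]
tool_rot: [0.063, 0.998, 0.0, -0.0]
ft_force: [-0.9, 0.1, -0.2]
grip_width: 0.087
```

Emit:
{"op": "send_rows", "data": {
  "deltas": [
    {"tx": -0.05, "ty": 0, "tz": 0, "rx": 0, "ry": 0, "rz": 0},
    {"tx": -0.1, "ty": 0, "tz": 0, "rx": 0, "ry": 0, "rz": 0},
    {"tx": -0.15, "ty": 0, "tz": 0, "rx": 0, "ry": 0, "rz": 0},
    {"tx": -0.15, "ty": 0, "tz": 0, "rx": 0, "ry": 0, "rz": 0}
  ]
}}

```text
time: 6.63
position: [0.5826, -0.0432, 0.0206]
tool_rot: [0.063, 0.998, 0.0, -0.001]
ft_force: [-4.3, 0.4, 3.4]
grip_width: 0.0873
```

Emit:
{"op": "send_rows", "data": {
  "deltas": [
    {"tx": -0.1, "ty": 0, "tz": 0, "rx": 0, "ry": 0, "rz": 0},
    {"tx": -0.1, "ty": 0, "tz": 0, "rx": 0, "ry": 0, "rz": 0}
  ]
}}

```text
time: 6.8
position: [0.5826, -0.0431, 0.0204]
tool_rot: [0.063, 0.998, 0.0, -0.002]
ft_force: [-6.8, 0.7, 4.4]
grip_width: 0.0873
```

Emit:
{"op": "send_rows", "data": {
  "deltas": [
    {"tx": 0.5, "ty": 0, "tz": 0, "rx": 0, "ry": 0, "rz": 0},
    {"tx": 1.5, "ty": 0, "tz": 0, "rx": 0, "ry": 0, "rz": 0},
    {"tx": 3, "ty": 0, "tz": 0, "rx": 0, "ry": 0, "rz": 0},
    {"tx": 4, "ty": 0, "tz": 0, "rx": 0, "ry": 0, "rz": 0},
    {"tx": 4, "ty": 0, "tz": 0, "rx": 0, "ry": 0, "rz": 0}
  ]
}}

```text
time: 7.22
position: [0.5438, -0.038, 0.0205]
tool_rot: [0.063, 0.998, 0.0, -0.0]
ft_force: [-0.9, -0.0, -1.5]
grip_width: 0.087
```

Emit:
{"op": "send_rows", "data": {
  "deltas": [
    {"tx": 0, "ty": 0, "tz": -4, "rx": 0, "ry": 0, "rz": 0},
    {"tx": 0, "ty": 0, "tz": -8, "rx": 0, "ry": 0, "rz": 0},
    {"tx": 0, "ty": 0, "tz": -12, "rx": 0, "ry": 0, "rz": 0},
    {"tx": 0, "ty": 0, "tz": -15, "rx": 0, "ry": 0, "rz": 0},
    {"tx": 0, "ty": 0, "tz": -15, "rx": 0, "ry": 0, "rz": 0}
  ]
}}

```text
time: 7.63
position: [0.5517, -0.04, 0.1776]
tool_rot: [0.063, 0.998, -0.002, 0.009]
ft_force: [0.9, 0.1, 0.5]
grip_width: 0.0872
```

```bash
python3 -c "
from fit import *
pics('4')"
```

```text
t 7.63 pos [ 0.5517 -0.04    0.1776] board mm [-11.1   4.4] yaw tool-y 1.445 zax [ 0.017 -0.005 -1.   ] F board [0.83 0.22 0.54] grip 0.0872
scene 1870 [77.5  0.1] [ 96.9 150.5] 0.0012 minmax [[29.0, -75.1], [125.9, 75.4]]
 strip 0.47 [72.4 -0.6] 0.0619
side 996 [77.4  1.7] [ 97.  152.5] -0.001 minmax [[29.0, -74.6], [125.9, 78.0]]
 strip 0.46 [72.9 18.1] 0.0611
```

View pics/side4.png

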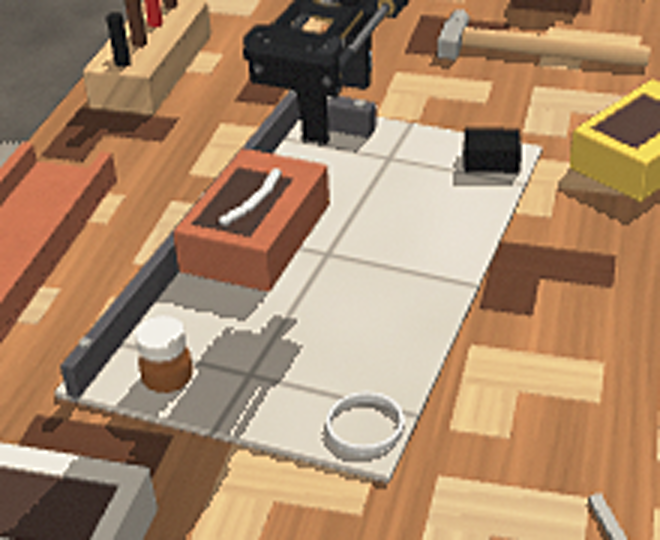

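Emit:
{"op": "send_rows", "data": {
  "deltas": [
    {"tx": -9.8, "ty": 10, "tz": 0, "rx": 0, "ry": 0, "rz": 0.6},
    {"tx": -9.8, "ty": 10, "tz": 0, "rx": 0, "ry": 0, "rz": 0.6},
    {"tx": -9.8, "ty": 10, "tz": 0, "rx": 0, "ry": 0, "rz": 0.6},
    {"tx": -9.8, "ty": 10, "tz": 0, "rx": 0, "ry": 0, "rz": 0.6},
    {"tx": -9.8, "ty": 10, "tz": 0, "rx": 0, "ry": 0, "rz": 0.6}
  ],
  "claw": 4
}}

```text
time: 8.25
position: [0.6576, 0.0513, 0.1678]
tool_rot: [0.356, 0.934, 0.001, -0.0]
ft_force: [0.4, -0.3, 0.8]
grip_width: 0.0618
```

Emit:
{"op": "send_rows", "data": {
  "deltas": [
    {"tx": 0, "ty": 0, "tz": 0, "rx": 0, "ry": 0, "rz": 0.6},
    {"tx": 0, "ty": 0, "tz": 0, "rx": 0, "ry": 0, "rz": 0.6},
    {"tx": 0, "ty": 0, "tz": 0, "rx": 0, "ry": 0, "rz": 0.6},
    {"tx": 0, "ty": 0, "tz": 0, "rx": 0, "ry": 0, "rz": 0.6},
    {"tx": 0, "ty": 0, "tz": 0, "rx": 0, "ry": 0, "rz": 0.6}
  ]
}}

```text
time: 8.67
position: [0.6539, 0.0486, 0.1676]
tool_rot: [0.618, 0.786, -0.001, -0.002]
ft_force: [0.3, 0.9, -0.2]
grip_width: 0.0403
```

Emit:
{"op": "send_rows", "data": {
  "deltas": [
    {"tx": 0, "ty": 0, "tz": 0, "rx": 0, "ry": 0, "rz": 0.37},
    {"tx": 0, "ty": 0, "tz": 0, "rx": 0, "ry": 0, "rz": 0.37},
    {"tx": 0, "ty": 0, "tz": 0, "rx": 0, "ry": 0, "rz": 0.37},
    {"tx": 0, "ty": 0, "tz": 0, "rx": 0, "ry": 0, "rz": 0.37},
    {"tx": 0, "ty": 0, "tz": 0, "rx": 0, "ry": 0, "rz": 0.37}
  ]
}}

```text
time: 9.08
position: [0.6541, 0.0485, 0.1684]
tool_rot: [0.749, 0.663, -0.001, -0.001]
ft_force: [-0.2, 0.6, -0.8]
grip_width: 0.04
```

```bash
python3 -c "
from fit import *
pics('5')"
```

```text
t 9.08 pos [0.6541 0.0485 0.1684] board mm [ 79.5 104.9] yaw tool-y -0.122 zax [-0.003  0.    -1.   ] F board [-0.31  0.55 -0.84] grip 0.04
scene 1888 [77.8  0.3] [ 96.  151.9] -0.0005 minmax [[29.8, -75.6], [125.8, 76.3]]
 strip 0.75 [ -40.9 -466. ] 0.0241
side 996 [77.9  2.1] [ 95.9 153.6] -0.003 minmax [[29.8, -74.8], [125.8, 78.9]]
 strip 0.5 [ -72.3 -459.6] 0.0182
```

Emit:
{"op": "send_rows", "data": {
  "deltas": [
    {"tx": 0, "ty": 0, "tz": 4, "rx": 0, "ry": 0, "rz": 0},
    {"tx": 0, "ty": 0, "tz": 7.5, "rx": 0, "ry": 0, "rz": 0},
    {"tx": 0, "ty": 0, "tz": 10, "rx": 0, "ry": 0, "rz": 0},
    {"tx": 0, "ty": 0, "tz": 11, "rx": 0, "ry": 0, "rz": 0},
    {"tx": 0, "ty": 0, "tz": 12, "rx": 0, "ry": 0, "rz": 0}
  ]
}}

```text
time: 9.7
position: [0.6543, 0.0485, 0.0492]
tool_rot: [0.75, 0.662, -0.001, -0.001]
ft_force: [0.1, -0.9, 0.1]
grip_width: 0.04
```

Emit:
{"op": "send_rows", "data": {
  "deltas": [
    {"tx": 0, "ty": 0, "tz": 1, "rx": 0, "ry": 0, "rz": 0},
    {"tx": 0, "ty": 0, "tz": 2, "rx": 0, "ry": 0, "rz": 0},
    {"tx": 0, "ty": 0, "tz": 2.8, "rx": 0, "ry": 0, "rz": 0},
    {"tx": 0, "ty": 0, "tz": 2.8, "rx": 0, "ry": 0, "rz": 0}
  ]
}}

```text
time: 10.03
position: [0.6543, 0.0485, 0.0215]
tool_rot: [0.75, 0.662, -0.001, -0.001]
ft_force: [-1.1, -0.0, -0.1]
grip_width: 0.0399
```

```bash
python3 -c "
from fit import *
pics('6',('side',))"
```

```text
t 10.03 pos [0.6543 0.0485 0.0215] board mm [ 79.8 104.9] yaw tool-y -0.125 zax [-0.002  0.    -1.   ] F board [-1.04 -0.16 -0.06] grip 0.0399
side 201 [ 67.6 -50.9] [56.6 78.7] -1.401 minmax [[29.7, -76.6], [110.7, -19.8]]
```

View pics/side6.png

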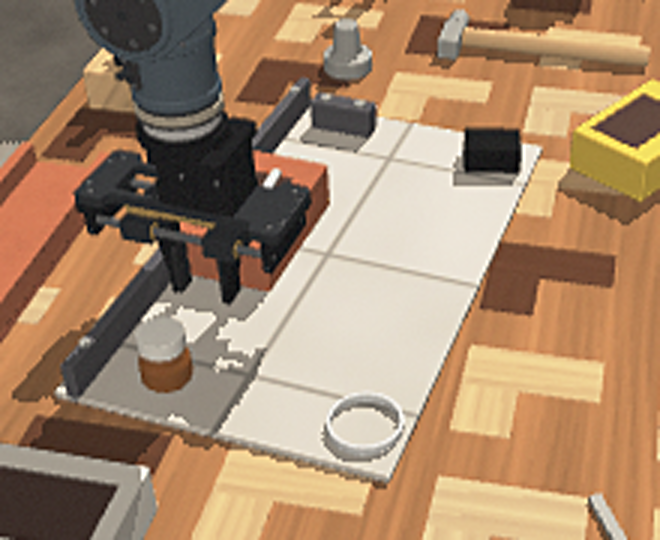

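The fingers are in the gap between the brick's end and the jar, clear of both. Now I'll push along the fence towards −y.

Emit:
{"op": "send_rows", "data": {
  "deltas": [
    {"tx": -0.5, "ty": 0, "tz": 0, "rx": 0, "ry": 0, "rz": 0},
    {"tx": -1.0, "ty": 0, "tz": 0, "rx": 0, "ry": 0, "rz": 0},
    {"tx": -1.3, "ty": 0, "tz": 0, "rx": 0, "ry": 0, "rz": 0},
    {"tx": -1.6, "ty": 0, "tz": 0, "rx": 0, "ry": 0, "rz": 0},
    {"tx": -1.9, "ty": 0, "tz": 0, "rx": 0, "ry": 0, "rz": 0}
  ]
}}

```text
time: 10.55
position: [0.6528, 0.0294, 0.023]
tool_rot: [0.75, 0.661, 0.001, 0.0]
ft_force: [0.5, 2.9, 1.3]
grip_width: 0.0403
```

Emit:
{"op": "send_rows", "data": {
  "deltas": [
    {"tx": -0.4, "ty": 0, "tz": 0, "rx": 0, "ry": 0, "rz": 0},
    {"tx": -0.8, "ty": 0, "tz": 0, "rx": 0, "ry": 0, "rz": 0},
    {"tx": -1.2, "ty": 0, "tz": 0, "rx": 0, "ry": 0, "rz": 0},
    {"tx": -1.6, "ty": 0, "tz": 0, "rx": 0, "ry": 0, "rz": 0},
    {"tx": -2.0, "ty": 0, "tz": 0, "rx": 0, "ry": 0, "rz": 0}
  ]
}}

```text
time: 10.97
position: [0.6501, 0.0095, 0.0227]
tool_rot: [0.75, 0.662, 0.0, 0.0]
ft_force: [-0.2, 3.6, 2.4]
grip_width: 0.0395
```

Emit:
{"op": "send_rows", "data": {
  "deltas": [
    {"tx": -0.5, "ty": 0, "tz": 0, "rx": 0, "ry": 0, "rz": 0},
    {"tx": -1.0, "ty": 0, "tz": 0, "rx": 0, "ry": 0, "rz": 0},
    {"tx": -1.5, "ty": 0, "tz": 0, "rx": 0, "ry": 0, "rz": 0},
    {"tx": -2.0, "ty": 0, "tz": 0, "rx": 0, "ry": 0, "rz": 0},
    {"tx": -2.5, "ty": 0, "tz": 0, "rx": 0, "ry": 0, "rz": 0}
  ]
}}

```text
time: 11.38
position: [0.6468, -0.0156, 0.0225]
tool_rot: [0.75, 0.661, -0.0, -0.0]
ft_force: [0.1, 2.7, 1.1]
grip_width: 0.04
```

```bash
python3 -c "
from fit import *
pics('7')"
```

```text
t 11.38 pos [ 0.6468 -0.0156  0.0225] board mm [80.2 40.4] yaw tool-y -0.125 zax [-0.  0. -1.] F board [-0.23  2.71  1.09] grip 0.04
scene 1856 [ 77.4 -47.5] [ 96.4 148.6] 0.0016 minmax [[29.1, -121.7], [125.7, 26.8]]
 strip 0.52 [ 72.9 -26.3] 0.0614
 strip 0.57 [-330.   250.1] 0.0047
```

View pics/scene7.png

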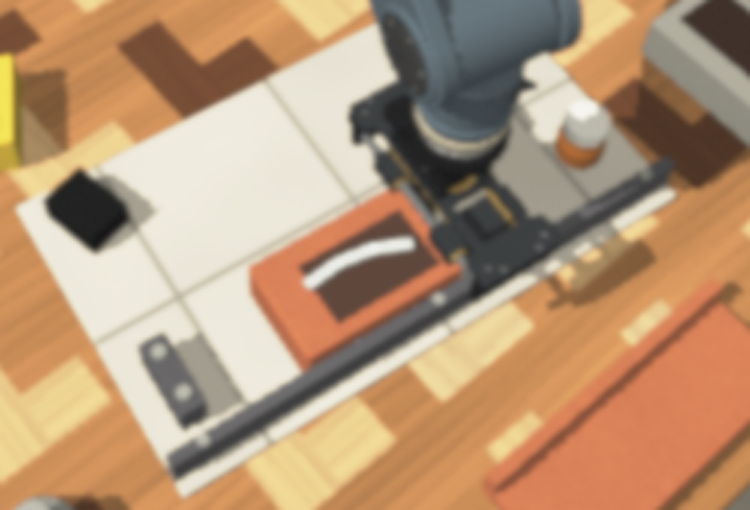

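The brick is sliding flush along the fence, with about 80 mm left.

Emit:
{"op": "send_rows", "data": {
  "deltas": [
    {"tx": -0.5, "ty": 0, "tz": 0, "rx": 0, "ry": 0, "rz": 0},
    {"tx": -1.0, "ty": 0, "tz": 0, "rx": 0, "ry": 0, "rz": 0},
    {"tx": -1.5, "ty": 0, "tz": 0, "rx": 0, "ry": 0, "rz": 0},
    {"tx": -2.0, "ty": 0, "tz": 0, "rx": 0, "ry": 0, "rz": 0},
    {"tx": -2.5, "ty": 0, "tz": 0, "rx": 0, "ry": 0, "rz": 0}
  ]
}}

```text
time: 12.0
position: [0.6435, -0.0404, 0.0223]
tool_rot: [0.75, 0.662, -0.0, -0.0]
ft_force: [0.3, 0.9, -1.9]
grip_width: 0.0403
```

Emit:
{"op": "send_rows", "data": {
  "deltas": [
    {"tx": -0.5, "ty": 0, "tz": 0, "rx": 0, "ry": 0, "rz": 0},
    {"tx": -1.0, "ty": 0, "tz": 0, "rx": 0, "ry": 0, "rz": 0},
    {"tx": -1.5, "ty": 0, "tz": 0, "rx": 0, "ry": 0, "rz": 0},
    {"tx": -2.0, "ty": 0, "tz": 0, "rx": 0, "ry": 0, "rz": 0},
    {"tx": -2.5, "ty": 0, "tz": 0, "rx": 0, "ry": 0, "rz": 0}
  ]
}}

```text
time: 12.42
position: [0.6405, -0.0652, 0.0225]
tool_rot: [0.75, 0.662, -0.0, -0.0]
ft_force: [0.2, 1.2, -0.9]
grip_width: 0.0405
```

Emit:
{"op": "send_rows", "data": {
  "deltas": [
    {"tx": -0.5, "ty": 0, "tz": 0, "rx": 0, "ry": 0, "rz": 0},
    {"tx": -1.0, "ty": 0, "tz": 0, "rx": 0, "ry": 0, "rz": 0},
    {"tx": -1.4, "ty": 0, "tz": 0, "rx": 0, "ry": 0, "rz": 0},
    {"tx": -1.7, "ty": 0, "tz": 0, "rx": 0, "ry": 0, "rz": 0},
    {"tx": -2.0, "ty": 0, "tz": 0, "rx": 0, "ry": 0, "rz": 0}
  ]
}}

```text
time: 12.83
position: [0.638, -0.0848, 0.0225]
tool_rot: [0.75, 0.661, -0.0, -0.0]
ft_force: [0.1, 1.2, -1.9]
grip_width: 0.0398
```

```bash
python3 -c "
from fit import *
pics('8')"
```

```text
t 12.83 pos [ 0.638  -0.0848  0.0225] board mm [ 80.2 -29.3] yaw tool-y -0.125 zax [-0.  0. -1.] F board [-0.09  1.19 -1.86] grip 0.0398
scene 1931 [  77.4 -119.4] [ 96.6 143.8] -0.0026 minmax [[29.2, -191.4], [125.8, -47.6]]
 strip 0.7 [  72.5 -112.1] 0.0617
 strip 0.4 [-200.   485.5] 0.0178
```

Emit:
{"op": "send_rows", "data": {
  "deltas": [
    {"tx": -0.2, "ty": 0, "tz": 0, "rx": 0, "ry": 0, "rz": 0},
    {"tx": -0.4, "ty": 0, "tz": 0, "rx": 0, "ry": 0, "rz": 0},
    {"tx": -0.6, "ty": 0, "tz": 0, "rx": 0, "ry": 0, "rz": 0},
    {"tx": -0.75, "ty": 0, "tz": 0, "rx": 0, "ry": 0, "rz": 0},
    {"tx": -0.85, "ty": 0, "tz": 0, "rx": 0, "ry": 0, "rz": 0}
  ]
}}

```text
time: 13.45
position: [0.6373, -0.0929, 0.0228]
tool_rot: [0.75, 0.662, 0.0, 0.0]
ft_force: [1.4, 1.9, 2.0]
grip_width: 0.0402
```

Emit:
{"op": "send_rows", "data": {
  "deltas": [
    {"tx": -0.07, "ty": 0, "tz": 0, "rx": 0, "ry": 0, "rz": 0},
    {"tx": -0.14, "ty": 0, "tz": 0, "rx": 0, "ry": 0, "rz": 0},
    {"tx": -0.2, "ty": 0, "tz": 0, "rx": 0, "ry": 0, "rz": 0},
    {"tx": -0.2, "ty": 0, "tz": 0, "rx": 0, "ry": 0, "rz": 0}
  ]
}}

```text
time: 13.78
position: [0.6369, -0.095, 0.0226]
tool_rot: [0.75, 0.662, 0.0, 0.0]
ft_force: [0.4, 2.5, 0.7]
grip_width: 0.04
```

Emit:
{"op": "send_rows", "data": {
  "deltas": [
    {"tx": -0.06, "ty": 0, "tz": 0, "rx": 0, "ry": 0, "rz": 0},
    {"tx": -0.12, "ty": 0, "tz": 0, "rx": 0, "ry": 0, "rz": 0},
    {"tx": -0.18, "ty": 0, "tz": 0, "rx": 0, "ry": 0, "rz": 0},
    {"tx": -0.18, "ty": 0, "tz": 0, "rx": 0, "ry": 0, "rz": 0}
  ]
}}

```text
time: 14.12
position: [0.6367, -0.0962, 0.0226]
tool_rot: [0.75, 0.661, 0.0, -0.0]
ft_force: [1.1, 3.9, 2.0]
grip_width: 0.0399
```

Emit:
{"op": "send_rows", "data": {
  "deltas": [
    {"tx": -0.06, "ty": 0, "tz": 0, "rx": 0, "ry": 0, "rz": 0},
    {"tx": -0.12, "ty": 0, "tz": 0, "rx": 0, "ry": 0, "rz": 0},
    {"tx": -0.12, "ty": 0, "tz": 0, "rx": 0, "ry": 0, "rz": 0}
  ]
}}

```text
time: 14.37
position: [0.6368, -0.0962, 0.0226]
tool_rot: [0.75, 0.661, 0.001, -0.001]
ft_force: [2.1, 6.6, 2.5]
grip_width: 0.0401
```

```bash
python3 -c "
from fit import *
pics('9')"
```

```text
t 14.37 pos [ 0.6368 -0.0962  0.0226] board mm [ 80.4 -40.8] yaw tool-y -0.125 zax [ 0.001  0.002 -1.   ] F board [1.26 6.82 2.54] grip 0.0401
scene 1936 [  77.8 -130.8] [ 95.5 143.5] -0.0009 minmax [[30.0, -202.6], [125.6, -59.0]]
 strip 0.6 [  72.8 -120.9] 0.0619
```

View pics/scene9.png

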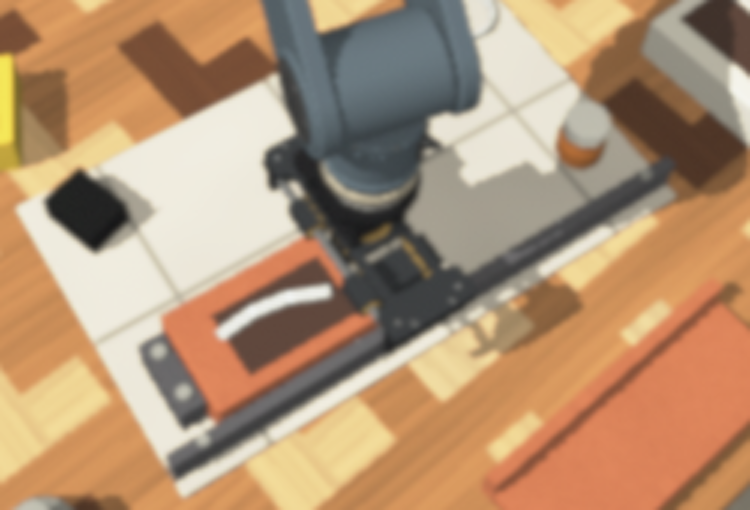

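The brick is in the corner: it has stopped moving, the force has gone up, and its end is at −202.6 mm. I'll back off and raise the arm.

Emit:
{"op": "send_rows", "data": {
  "deltas": [
    {"tx": 0.5, "ty": 0, "tz": 0, "rx": 0, "ry": 0, "rz": 0},
    {"tx": 1.5, "ty": 0, "tz": 0, "rx": 0, "ry": 0, "rz": 0},
    {"tx": 3, "ty": 0, "tz": 0, "rx": 0, "ry": 0, "rz": 0},
    {"tx": 4, "ty": 0, "tz": 0, "rx": 0, "ry": 0, "rz": 0},
    {"tx": 4, "ty": 0, "tz": 0, "rx": 0, "ry": 0, "rz": 0}
  ]
}}

```text
time: 14.98
position: [0.6412, -0.0555, 0.0223]
tool_rot: [0.749, 0.663, -0.0, -0.001]
ft_force: [-0.1, 0.2, 0.0]
grip_width: 0.0402
```

Emit:
{"op": "send_rows", "data": {
  "deltas": [
    {"tx": 0, "ty": 0, "tz": -4, "rx": 0, "ry": 0, "rz": 0},
    {"tx": 0, "ty": 0, "tz": -8, "rx": 0, "ry": 0, "rz": 0},
    {"tx": 0, "ty": 0, "tz": -12, "rx": 0, "ry": 0, "rz": 0},
    {"tx": 0, "ty": 0, "tz": -15, "rx": 0, "ry": 0, "rz": 0},
    {"tx": 0, "ty": 0, "tz": -15, "rx": 0, "ry": 0, "rz": 0}
  ]
}}

```text
time: 15.4
position: [0.6462, -0.0593, 0.1803]
tool_rot: [0.75, 0.662, 0.004, 0.006]
ft_force: [1.3, -1.2, 0.9]
grip_width: 0.0397
```

```bash
python3 -c "
from fit import *
pics('10')
for n in('scene','side'):analyse(cloud(robot.camera(n)),n)"
```

```text
t 15.4 pos [ 0.6462 -0.0593  0.1803] board mm [85.1 -3. ] yaw tool-y -0.124 zax [ 0.014 -0.004 -1.   ] F board [ 1.46 -0.98  0.88] grip 0.0397
scene 2077 [  77.  -127.3] [ 96.2 150.7] -0.0046 minmax [[28.9, -202.8], [125.1, -51.8]]
 strip 0.45 [  72.  -127.6] 0.0615
side 770 [  76.9 -127. ] [ 95.6 153.9] 0.0085 minmax [[28.8, -203.8], [125.3, -49.9]]
scene fence/stop 131 [688.6 277.3] [  5.5 145.7] 1.5682 z 0.0421
scene fence/stop 1119 [690.1 -62.5] [ 18.1 499.5] -0.1238 z 0.0417
scene fence/stop 324 [ 433.9 -233.1] [45.1 61.7] -1.3958 z 0.0384
scene fence/stop 72 [828.4 253.4] [40. 52.] 0.0495 z 0.0393
scene fence/stop 320 [ 606.6 -267.3] [25.1 76.8] 1.4533 z 0.0423
scene brick 166 [655.2 147.1] [37.6 39.1] -0.5366 z 0.0598
scene brick 2335 [ 622.9 -181.8] [ 96.2 150.5] -0.1206 z 0.0582
scene brick 113 [ 639.4 -409.9] [20.1 27.8] 1.5484 z 0.0598
side fence/stop 68 [ 829.6 -323.4] [ 19.8 134.6] -0.1464 z 0.041
side fence/stop 560 [668.  -51.5] [106.3 478.6] -0.4258 z 0.0414
side fence/stop 132 [ 432.7 -231.7] [48.8 57.3] -1.4026 z 0.0378
side fence/stop 75 [818.3 246. ] [32.9 60.4] 0.6969 z 0.0385
side brick 821 [ 623.3 -180.4] [ 96.1 153. ] -0.1321 z 0.0577
side brick 164 [654.2 148.6] [38.2 38.8] -1.1458 z 0.0597
```

View pics/side10.png

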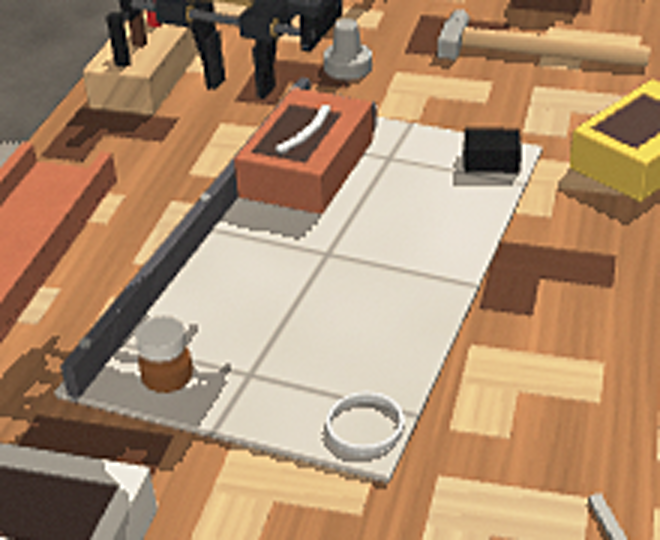

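View pics/scene10.png

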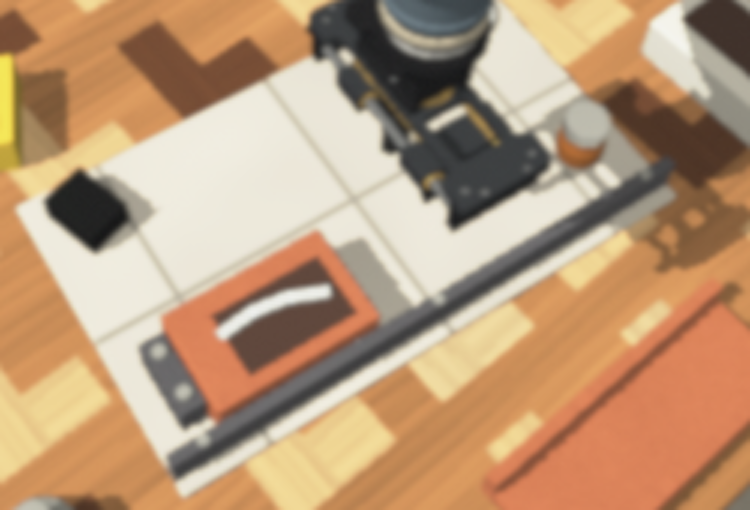

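Emit:
{"op": "send_rows", "data": {
  "deltas": [
    {"tx": 0, "ty": 0, "tz": 0, "rx": 0, "ry": 0, "rz": 0},
    {"tx": 0, "ty": 0, "tz": 0, "rx": 0, "ry": 0, "rz": 0},
    {"tx": 0, "ty": 0, "tz": 0, "rx": 0, "ry": 0, "rz": 0}
  ]
}}

```text
time: 15.95
position: [0.6411, -0.0582, 0.1716]
tool_rot: [0.75, 0.662, -0.0, -0.001]
ft_force: [-0.8, -0.2, 0.1]
grip_width: 0.0401
```

```bash
python3 -c "
from fit import *
pics('11',('scene',))
print(robot.hand_in())"
```

```text
t 15.95 pos [ 0.6411 -0.0582  0.1716] board mm [80.  -2.5] yaw tool-y -0.125 zax [-0.002  0.    -1.   ] F board [-0.72 -0.34  0.11] grip 0.0401
scene 2094 [  77.6 -127.4] [ 96.3 150.9] 0.0021 minmax [[29.3, -202.8], [125.8, -52.0]]
 strip 0.5 [  72.5 -127.7] 0.0615
the job is handed in; nothing more can be done
None
```

The brick is in the corner, flush against the fence with its end against the stop block, and the job is handed in at about 16 s. I pushed it with both fingers to the fence, which also squared it up. Then I pushed its free end along the fence until the force rose at the stop.

**Last checks (scene camera):**
- **Fence:** the brick's x in the board frame was 77.6 mm, against an allowed 73.5–80.5 mm. It was within about 0.002 rad of parallel. A side view just before gave 0.0085 rad, still inside the 0.03 rad limit.
- **Stop block:** the brick's y was about 87 mm from the stop's centre, against an allowed 84–91 mm.
- **Strip:** it still lay flat on the brick, about 5 mm from its middle.
- **Bystanders:** the jar and charcoal measured within about 2 mm of their start. The bangle looked unmoved in the pictures; I didn't measure the bangle, bowl, hammer, tweezers or steel stake.
- **Robot:** the fingers were clear of everything. The highest tool-force reading was about 8 N.

**Failed or doubtful checks:** the strip detector gave a few false hits elsewhere in the scene. In the last side view it did not find the strip at all, though the strip was plainly visible in the picture.

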